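Spin the plate turntable and brake it on its pointer

TASK

Check that the petri-dish turntable runs freely and park it: flick one of its upright posts with a fingertip so that the disc spins and its tab runs freely, untouched, past the fixed pointer at least once. Then leave the posts alone and, on a later pass, brake the disc with a fingertip pressed down on its flat top so that it stops with the tab under the pointer's tip; braking alone must do it, so if it has come to rest anywhere else, do not press on it or drag it round to the pointer. The program finishes while holding, fingertip still pressed on the resting disc; leave the flask, bottle, jar and box around it where they are.

Things in the scene. Friction and masses are not known exactly. Their poses are not given: they have to be found in the camera images.
- base: Blue turntable base, fixed to the bench, 190 x 190 x 48 mm, origin under its centre on the bench; the turning axis is vertical through this origin. At its own +x a steel upright (outer edge 170 mm from the axis, 24 mm wide, up to 98 mm high) carries the pointer. Position and yaw differ each time.
- pointer (a point): Underside of the tip of the fixed steel pointer, a tongue that points inward at the axis, 130 mm from the axis along the base's +x, 92 mm above the bench. The tongue is 10 mm wide, tapering to 4 mm at its tip, and 6 mm thick.
- turntable (a joint): Turning angle of the disc (with posts, tab and dish) relative to the base, rad, unlimited and not wrapped, growing counterclockwise seen from above. 0 or any whole number of turns puts the tab exactly under the pointer; it starts 1.8 to 4.48. Free bearing, either way round: inertia about 0.0075 kg m2 (varies by 25 %), viscous drag 0.0006 N m s/rad plus dry drag 0.0004 N m, so a spin loses roughly 0.08 of its speed per second plus 0.05 rad/s per second.
- disc: Dark steel-grey metal disc of 240 mm diameter, 8 mm thick, level, its top 70 mm above the bench. Origin on the axis at the disc's underside, x towards the tab. Flat and bare on top from 65 mm to 120 mm from the axis: brake there. A press of a few newtons there stops a slow disc within about 0.02 s.
- disc_top (a point): Centre of the disc's top face, on the axis, 70 mm above the bench. A closed glass petri dish, 96 mm across, is fixed on the disc between the posts; its lid's top is 85 mm above the bench.
- tab (a point): The mark: the only tab on the disc, 32 mm wide, sticking out 22 mm beyond the disc's edge, same metal and thickness. The point is on its top face, 130 mm from the axis; the tab passes 22 mm below the pointer.
- posts: Three upright steel posts on the disc, 12 mm diameter, 45 mm tall (tops 115 mm above the bench), 56 mm from the axis, at 60, 180 and 300 degrees counterclockwise from the tab. Origin on the axis at the disc's underside, x towards the tab. They turn with the disc and are what is flicked.
- flask: Conical glass flask, 84 mm wide, 118 mm tall, loose, origin under its centre. Leave alone.
- bottle: Reagent bottle, 68 mm wide, 130 mm tall, loose, origin under its centre. Leave alone.
- jar: White jar, 52 mm wide, 70 mm tall, loose, origin under its centre. Leave alone.
- slide_box: Grey box, 80 x 100 x 35 mm, loose, origin under its centre. Leave alone.

How it is judged:
By the outcome, as a careful person would: the job done as asked, in the order asked, and still so for the second after the job is handed in, while the arm keeps its last pose, push and grip.
It also fails if it takes over 61 s, if anything falls off the work surface, if the arm or the gripper's body presses on something with over 40 N, if the wrist force passes 120 N, or if a joint passes its speed limit or range.

ROBOT

A 6-joint arm with a two-finger parallel gripper is mounted at the origin on the work surface. World frame = base frame: x ahead of the robot, y to its left, z up, the work surface at z = 0. Lengths are in m, angles in rad, forces in N, time in s.
With the tool pointing down it reaches from about 0.4 to 0.825 m from the base axis. Payload 7 kg.
Tool frame: the origin (TCP) lies on the centre line of the jaws, within the pads' length; the fingertips stand 22 mm ahead of it and the grasp point (between the pads) lies 3 mm ahead of it; z points along the fingers, y is the line along which they close (so a half turn about z gives the same grasp; the last joint's range is limited). The gripper opens to 88 mm and grips with 3 to 60 N. Pads are 19 mm wide; open, the fingers measure 130 mm over their backs; the gripper's body (78 mm by 193 mm) begins 47 mm behind the grasp point.
Start: joints at [1.634, 0.359, 0.012, 0, -1.224, -0.288], TCP at [0.15, 0.658, 0.249] pointing down, gripper open.
Joint ranges: [-3.07, 3.07], [-1.43, 2.12], [-1.02, 1.25], [-3.03, 1.67], [-3.05, -0], [-3.03, 3.03]. Speed limits (rad/s): [2.39, 2.39, 3.01, 3.14, 3.14, 3.14].

INTERFACE

Orientations are given as [roll, pitch, yaw] about the fixed x, y, z axes, in that order (R = Rz(yaw) Ry(pitch) Rx(roll)).
In Python, from station import monitor, viewer, order gives the robot as it stands. The module is installed in compiled form; this text tells all that it offers.
- The arm moves only by the tool servo_tool, never from a script. Its argument "targets" is a list of rows, each an object with "angular": the turn, a rotation vector about the tool's x, y, z in degrees, a list of three; "xyz": the shift along the tool's x, y, z in cm, a list of three; "claw": the finger opening in cm, from 0 to 8.76. A call has 1 to 20 rows; each row shifts and turns the commanded pose from where the row before left it, along the tool's axes as they then stand; what a row does not reach is not made up. A row lasts 1/10 s, in which the tool goes at most 50 mm and 8.59 degrees, less where a joint would pass 70% of its speed; a pose out of reach is approached as far as the arm can. A call is refused whole if a number of a shift passes 5 or a number of a turn 8.59, either way. A call with a gripper value outside its range is refused whole. The fingers move at their own pace and stop on an object; "force" is the grip in N (left out, the last holds). Time passes only in rows, so rows that do not move let the fingers close. It gives the time, the measured TCP pose, the force, the opening and the grip force at its end, in the units of the state.
- monitor.get_state(): the state, without advancing time (a new reading comes with each control period).
- viewer.grab_frame(name): name is "scene" or "top"; returns a dict with "color" (480x640x3 uint8, blue, green, red), "fovy" (degrees; the focal length in pixels is half the picture's height over the tangent of half this angle, whatever the lens; pixels are square), "cx", "cy" (the principal point, pixels), "R" (3x3) and "t" (3): a world point X has camera coordinates R X + t. Camera axes: x right, y down, z forward; pixel columns grow to the right and rows downward; lengths in m; the calibration is good to about 2 mm. A picture is of the moment at which its call begins. There is no depth.
- order.job_done(): hands the job in; it is judged then, once.
The state is a dict: "t": time; "q": joint angles; "qd": joint speeds; "joint_efforts": joint torques, N m; "eef_pos": TCP position; "ee_rot": TCP orientation; "force": force on the tool from outside, world axes, zero at the start; "moment": the same for the moment, N m; "width": finger opening in m; "gripper_force": force on a finger pad.
Only numpy, scipy, OpenCV 4.12 (cv2) and the standard library are available. Lean on these libraries where they do the work, as an engineer would, in place of code of your own. Each camera call takes 0.05 s, during which the arm holds its last target. There are 200 camera calls.

## Working session

There is one attempt and no reset: what is moved stays moved. The work goes in short steps, Python scripts to look and compute and a tool call to move; the robot and the scene stay as the last step left them, time stands still between calls to the robot, and variables do not carry over. Pictures are saved under pics/ and viewed, at most 10 in all, crops included, and the job is handed in when it is done.

Besides the shell and the picture viewer there is one more tool, called after ">>>" as a command line: name --argument value ..., lists and objects as JSON in quotes. servo_tool: Moves the arm, as the interface text tells. Its arguments: {"type":"object","properties":{"targets":{"type":"array"},"force":{"type":"number"}},"required":["targets"]}

```bash
mkdir -p pics; cat > h.py <<'E'
import numpy as np, cv2
from station import monitor, viewer, order
def grab(n,f=None):
    d=viewer.grab_frame(n)
    if f: cv2.imwrite('pics/'+f,d['color'])
    return d
def K(d):
    f=240/np.tan(np.radians(d['fovy'])/2); return f
def ray(d,u,v,z):
    f=K(d); R=np.array(d['R']);t=np.array(d['t'])
    c=-R.T@t; r=R.T@np.array([(u-d['cx'])/f,(v-d['cy'])/f,1]); return c+r*(z-c[2])/r[2]
def proj(d,X):
    p=np.array(d['R'])@np.array(X)+np.array(d['t']); f=K(d); return p[0]/p[2]*f+d['cx'],p[1]/p[2]*f+d['cy']
E
python3 - <<'E'
from h import *
for n in('top','scene'):
    d=grab(n,n+'0.png'); print(n,d['fovy'],d['cx'],d['cy'],np.round(d['R'],3).tolist(),np.round(d['t'],3))
s=monitor.get_state(); print({k:np.round(v,3) for k,v in s.items()})
E
```

```text
top 51.04150754511234 317.24663682572066 245.7122362614842 [[-0.001, -1.0, 0.006], [-0.983, -0.0, -0.183], [0.183, -0.006, -0.983]] [-0.006  0.571  1.174]
scene 53.994655599588434 319.4799957155721 243.0223410068777 [[-0.305, 0.952, -0.015], [0.703, 0.214, -0.678], [-0.642, -0.217, -0.735]] [ 0.177 -0.341  1.544]
{'t': np.float64(0.1), 'q': array([ 1.634,  0.359,  0.011, -0.   , -1.224, -0.288]), 'qd': array([ 0.001, -0.002,  0.003, -0.001, -0.   ,  0.001]), 'joint_efforts': array([-2.0000e-03, -5.8416e+01,  2.9375e+01,  7.0150e+00,  1.0000e-02,
       -0.0000e+00]), 'eef_pos': array([0.15 , 0.658, 0.248]), 'ee_rot': array([ 3.14 , -0.   , -0.225]), 'force': array([-0.54 , -0.738, -0.836]), 'moment': array([-0.036,  0.035, -0.002]), 'gripper_force': np.float64(0.0), 'width': np.float64(0.088)}
```

View pics/top0.png

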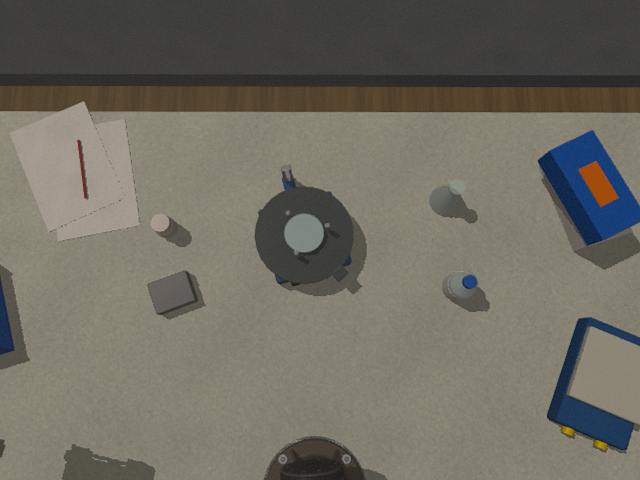

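View pics/scene0.png

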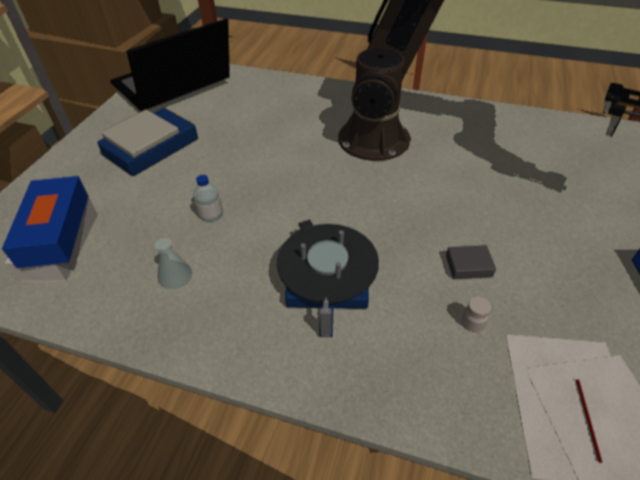

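The top view shows the disc centred near (304,235), the pointer upright at about (287,172), the tab near (341,272), and posts at (289,213), (333,230) and (300,257). The surrounding objects are well clear. I'll enlarge it next.

```bash
python3 - <<'E'
from h import *
d=grab('top'); c=d['color'][150:310,220:390]; cv2.imwrite('pics/c1.png',cv2.resize(c,None,fx=3.5,fy=3.5,interpolation=cv2.INTER_CUBIC))
for p in[(304,235,.07),(287,168,.098),(292,185,.09),(341,272,.07),(289,213,.115),(333,228,.115),(297,255,.115)]: print(p,ray(d,*p).round(3) )
E
```

```text
(304, 235, 0.07) [0.594 0.026 0.07 ]
(287, 168, 0.098) [0.753 0.067 0.098]
(292, 185, 0.09) [0.713 0.055 0.09 ]
(341, 272, 0.07) [ 0.504 -0.062  0.07 ]
(289, 213, 0.115) [0.637 0.06  0.115]
(333, 228, 0.115) [ 0.601 -0.042  0.115]
(297, 255, 0.115) [0.537 0.041 0.115]
```

View pics/c1.png

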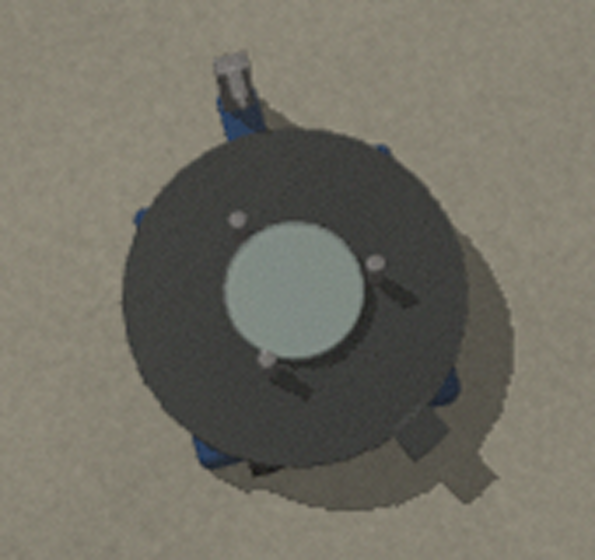

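The enlarged crop shows the disc ellipse spanning 123–468 × 128–466. Post tops are at (237,219), (376,263) and (267,357), the tongue tip at about (240,105), the bracket top at (232,62) and the tab at (421,438).

```bash
python3 - <<'E'
from h import *
from scipy.optimize import least_squares
d=grab('top'); P=lambda u,v,z: ray(d,220+u/3.5-.36,150+v/3.5-.36,z)[:2]
a=[P(237,219,.115),P(376,263,.115),P(267,357,.115)]
# disc edge points
e=[P(*p,.07) for p in((123,297),(468,297),(300,128),(300,466))]
print('edge',np.round(e,3).tolist())
tab=P(421,438,.07); br=P(232,60,.098); tip=P(240,103,.095)
def res(x):
    c=x[:2]; w=x[2]; r=[]
    for p,o in zip(a,(180,60+0,300)):
        pass
    g=lambda r,an:c+r*np.array([np.cos(an),np.sin(an)])
    for an,p in zip((w+np.pi,w+np.pi/3,w-np.pi/3),(a[0],a[1],a[2])): r+=list(g(.056,an)-p)
    r+=list(g(.131,w)-tab); r+=[np.hypot(*(q-c))-.12 for q in e]
    return r
s=least_squares(res,[.594,.026,-2.36]); c=s.x[:2]; print(s.x,np.round(s.fun,4))
for n,q in(('br',br),('tip',tip)): v=q-c; print(n,np.hypot(*v),np.arctan2(v[1],v[0]))
E
```

```text
edge [[0.595, 0.145], [0.595, -0.093], [0.716, 0.023], [0.478, 0.022]]
[ 0.59708149  0.02622379 -2.4234141 ] [ 0.0004 -0.0013 -0.0008 -0.0001 -0.001   0.0007  0.0014 -0.0001 -0.0013
 -0.0005 -0.0008 -0.0008]
br 0.16519702920483606 0.26746010326609465
tip 0.13477418055722143 0.2857326058012122
```

>>> servo_tool --targets '[{"angular": [0,0,-4.3],"xyz": [0,0,0],"claw": 0},{"angular": [0,0,-4.3],"xyz": [0,0,0],"claw": 0},{"angular": [0,0,-4.3],"xyz": [0,0,0],"claw": 0},{"angular": [0,0,0],"xyz": [2.4,3.5,0],"claw": 0},{"angular": [0,0,0],"xyz": [2.4,3.5,0],"claw": 0},{"angular": [0,0,0],"xyz": [2.4,3.5,0],"claw": 0},{"angular": [0,0,0],"xyz": [2.4,3.5,0],"claw": 0},{"angular": [0,0,0],"xyz": [2.4,3.5,0],"claw": 0},{"angular": [0,0,0],"xyz": [2.4,3.5,0],"claw": 0},{"angular": [0,0,0],"xyz": [2.4,3.5,0],"claw": 0},{"angular": [0,0,0],"xyz": [2.4,3.5,0],"claw": 0},{"angular": [0,0,0],"xyz": [2.4,3.5,0],"claw": 0},{"angular": [0,0,0],"xyz": [2.4,3.5,0],"claw": 0},{"angular": [0,0,0],"xyz": [2.4,3.5,0],"claw": 0},{"angular": [0,0,0],"xyz": [2.4,3.5,0],"claw": 0},{"angular": [0,0,0],"xyz": [2.4,3.5,0],"claw": 0},{"angular": [0,0,0],"xyz": [2.4,3.5,0],"claw": 0},{"angular": [0,0,0],"xyz": [2.4,3.5,0],"claw": 0}]' --force 10

```text
t: 2.0
eef_pos: [0.5113, 0.1315, 0.2487]
ee_rot: [-3.141, -0.0, 0.0]
force: [1.2, 1.3, 1.0]
width: 0.0007
gripper_force: 0.0
```

>>> servo_tool --targets '[{"angular": [0,0,0],"xyz": [3.4,3.4,0],"claw": 0},{"angular": [0,0,0],"xyz": [0,1,4],"claw": 0},{"angular": [0,0,0],"xyz": [0,0,4.2],"claw": 0},{"angular": [0,0,0],"xyz": [0,0,4],"claw": 0},{"angular": [0,0,0],"xyz": [0,0,1],"claw": 0},{"angular": [0,0,0],"xyz": [0,0,0],"claw": 0}]'

```text
t: 2.6
eef_pos: [0.544, 0.0887, 0.1155]
ee_rot: [3.14, 0.003, 0.001]
force: [0.2, 0.3, 1.0]
width: 0.0003
gripper_force: 0.0
```

```bash
python3 - <<'E'
from h import *
a=grab('scene')['color'][170:350,230:410]; b=grab('top')['color'][150:330,220:400]
cv2.imwrite('pics/m1.png',cv2.resize(np.hstack([a,b]),None,fx=2.2,fy=2.2,interpolation=cv2.INTER_CUBIC))
s=monitor.get_state(); print(s['t'],s['eef_pos'],s['force'])
E
```

```text
2.7 [0.54585684 0.08974774 0.11827178] [ 0.29030861 -1.1652387   0.19941918]
```

View pics/m1.png

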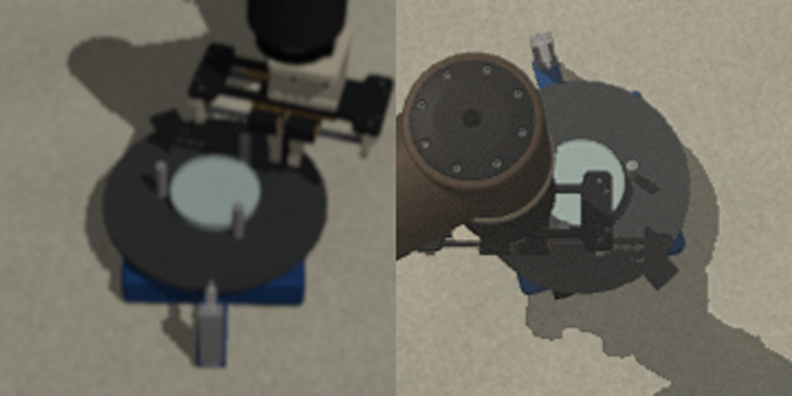

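The fingertips stand level with the near post on the +y side, with a gap of about 18 mm. Flicking now.

>>> servo_tool --targets '[{"angular": [0,0,0],"xyz": [0,0.5,0],"claw": 0},{"angular": [0,0,0],"xyz": [0,0.9,0],"claw": 0},{"angular": [0,0,0],"xyz": [0,1.1,0],"claw": 0},{"angular": [0,0,0],"xyz": [0,1.1,0],"claw": 0},{"angular": [0,0,0],"xyz": [0,1.1,0],"claw": 0},{"angular": [0,0,0],"xyz": [0,1.1,0],"claw": 0},{"angular": [0,0,0],"xyz": [0,0,-4],"claw": 0},{"angular": [0,0,0],"xyz": [0,0,-2],"claw": 0}]'

```text
t: 3.5
eef_pos: [0.5455, 0.0299, 0.1787]
ee_rot: [3.141, -0.002, -0.0]
force: [1.3, 0.5, 1.0]
width: 0.0007
gripper_force: 0.0
```

```bash
cat >> h.py <<'E'
C=np.array([.597,.026]); YAW=.273
import pickle
def shots(n,name='scene'):
    o=[]
    for _ in range(n):
        t=monitor.get_state()['t']; o.append((t,grab(name)))
    return o
E
python3 - <<'E'
from h import *
o=shots(6); pickle.dump(o,open('s1.pkl','wb')); print([round(x[0],3) for x in o],monitor.get_state()['eef_pos'])
L=[]
for k in (0,2,5):L.append(cv2.resize(o[k][1]['color'][180:350,240:410],None,fx=1.55,fy=1.55,interpolation=cv2.INTER_CUBIC))
cv2.imwrite('pics/m2.png',np.hstack(L))
E
```

```text
[3.5, 3.55, 3.6, 3.65, 3.7, 3.75] [0.54402914 0.03058144 0.17563493]
```

View pics/m2.png

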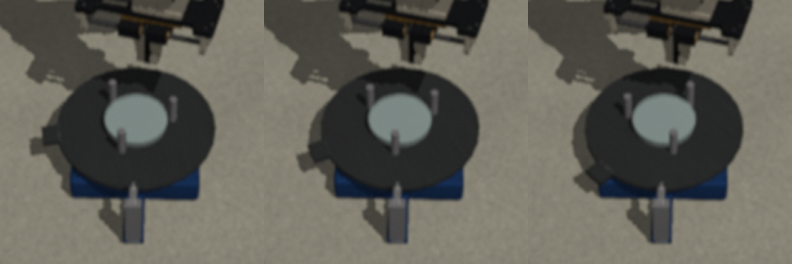

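The disc is spinning counterclockwise: the tab is at the left in frame 1 and moves towards the pointer at the bottom. Next I move the finger to hover over the brake zone and measure the speed.

>>> servo_tool --targets '[{"angular": [0,0,0],"xyz": [-2.4,0.3,0],"claw": 0},{"angular": [0,0,0],"xyz": [-2.4,0.2,0],"claw": 0},{"angular": [0,0,0],"xyz": [0,0,2.4],"claw": 0},{"angular": [0,0,0],"xyz": [0,0,2.4],"claw": 0},{"angular": [0,0,0],"xyz": [0,0,2.2],"claw": 0},{"angular": [0,0,0],"xyz": [0,0,0],"claw": 0}]'

```text
t: 4.4
eef_pos: [0.4942, 0.0251, 0.1032]
ee_rot: [3.139, 0.007, -0.0]
force: [-0.6, -0.2, 0.3]
width: 0.0006
gripper_force: 0.0
```

```bash
cat >> h.py <<'E'
from scipy.ndimage import map_coordinates
A=np.radians(np.arange(0,360,.5))
def polar(d,r,z):
    g=cv2.cvtColor(d['color'],cv2.COLOR_BGR2GRAY).astype(float)
    out=[]
    for rr in r:
        uv=np.array([proj(d,[C[0]+rr*np.cos(a+YAW),C[1]+rr*np.sin(a+YAW),z]) for a in A])
        out.append(map_coordinates(g,[uv[:,1],uv[:,0]],order=1))
    return np.array(out).mean(0)
def tabs(o,bg=None):
    P=np.array([polar(d,(.127,.131,.135,.139),.068) for _,d in o])
    if bg is None: bg=np.percentile(P,75,0)
    th=[];sc=[]
    k=np.ones(28)
    for p in P:
        f=np.clip(bg-p,0,None); f=np.convolve(np.r_[f[-20:],f,f[:20]],k/28,'same')[20:-20]
        i=f.argmax(); w=np.arange(i-12,i+13); ww=f[w%720]**4
        th.append(np.radians((w*ww).sum()/ww.sum()/2)); sc.append(f[i])
    return np.array(th),np.array(sc),P
E
python3 - <<'E'
from h import *
o=shots(40); pickle.dump(o,open('s2.pkl','wb'))
a=pickle.load(open('s1.pkl','rb'))+o
t=np.array([x[0] for x in a]); th,sc,P=tabs(a)
for x in zip(t.round(2),th.round(3),sc.round(0)): print(*x,end='; ')
print(monitor.get_state()['eef_pos'],monitor.get_state()['force'])
E
```

```text
3.5 4.028 56.0; 3.55 4.033 56.0; 3.6 4.027 56.0; 3.65 4.027 55.0; 3.7 4.027 55.0; 3.75 4.027 55.0; 4.4 0.821 49.0; 4.45 0.889 82.0; 4.5 0.991 88.0; 4.55 1.102 88.0; 4.6 1.215 88.0; 4.65 1.326 87.0; 4.7 1.439 86.0; 4.75 1.552 85.0; 4.8 1.661 84.0; 4.85 1.773 84.0; 4.9 1.885 85.0; 4.95 1.996 84.0; 5.0 2.104 84.0; 5.05 2.214 84.0; 5.1 2.323 85.0; 5.15 2.434 87.0; 5.2 2.543 95.0; 5.25 2.64 95.0; 5.3 2.703 61.0; 5.35 2.779 17.0; 5.4 3.126 2.0; 5.45 3.144 26.0; 5.5 3.182 44.0; 5.55 3.275 43.0; 5.6 3.378 44.0; 5.65 3.48 43.0; 5.7 3.573 37.0; 5.75 3.69 31.0; 5.8 3.829 41.0; 5.85 3.94 65.0; 5.9 4.037 83.0; 5.95 4.108 91.0; 6.0 4.208 90.0; 6.05 4.303 89.0; 6.1 4.394 86.0; 6.15 4.48 79.0; 6.2 4.568 70.0; 6.25 4.662 59.0; 6.3 4.757 50.0; 6.35 4.85 43.0; [0.49668866 0.02612231 0.10656929] [ 0.67853115 -0.29974336  0.99484987]
```

>>> servo_tool --targets '[{"angular": [0,0,0],"xyz": [0,0,0],"claw": 0},{"angular": [0,0,0],"xyz": [0,0,0],"claw": 0},{"angular": [0,0,0],"xyz": [0,0,0],"claw": 0},{"angular": [0,0,0],"xyz": [0,0,0],"claw": 0},{"angular": [0,0,0],"xyz": [0,0,0],"claw": 0},{"angular": [0,0,0],"xyz": [0,0,0],"claw": 0},{"angular": [0,0,0],"xyz": [0,0,0],"claw": 0},{"angular": [0,0,0],"xyz": [0,0,0],"claw": 0},{"angular": [0,0,0],"xyz": [0,0,0],"claw": 0},{"angular": [0,0,0],"xyz": [0,0,0],"claw": 0},{"angular": [0,0,0],"xyz": [0,0,0],"claw": 0},{"angular": [0,0,0],"xyz": [0,0,0],"claw": 0},{"angular": [0,0,0],"xyz": [0,0,0],"claw": 0}]'

```text
t: 7.7
eef_pos: [0.4967, 0.0261, 0.1066]
ee_rot: [3.142, 0.0, 0.0]
force: [0.5, -0.1, 0.2]
width: 0.0004
gripper_force: 0.0
```

```bash
python3 - <<'E'
from h import *
o=shots(26); pickle.dump(o,open('s3.pkl','wb'))
a=pickle.load(open('s2.pkl','rb'))
_,_,P=tabs(a); bg=np.percentile(P,75,0); np.save('bg.npy',bg)
th,sc,_=tabs(a+o,bg); t=np.array([x[0] for x in a+o])
for x in list(zip(t.round(2),th.round(3),sc.round(0)))[40:]: print(*x,end='; ')
# fit on good zone
from scipy.optimize import least_squares
g=(th>1.05)&(th<2.45)&(sc>75); T=t[g]; Y=th[g]+np.where(T>6.8,2*np.pi,0)
def mod(x,T):
    w0,th0,i=x; b=.08*i;c=.0533*i; s=T-4.5; k=c/b
    return th0+(w0+k)*(1-np.exp(-b*s))/b-k*s
r=least_squares(lambda x:mod(x,T)-Y,[2.2,1,1]); x=r.x; print(x,np.abs(r.fun).max())
tt=np.arange(5,40,.01); b=.08*x[2];k=.6667; w=(x[0]+k)*np.exp(-b*(tt-4.5))-k
ts=tt[w>0][-1]; print('stop',ts,mod(x,ts)/2/np.pi); 
j=np.interp(4*np.pi,mod(x,tt[tt<ts]),tt[tt<ts]); print('pass3',j,np.interp(j,tt,w), 'pass2',np.interp(2*np.pi,mod(x,tt[tt<ts]),tt[tt<ts]))
E
```

```text
7.7 0.898 84.0; 7.75 0.968 88.0; 7.8 1.047 88.0; 7.85 1.128 88.0; 7.9 1.206 88.0; 7.95 1.285 87.0; 8.0 1.362 87.0; 8.05 1.44 85.0; 8.1 1.52 85.0; 8.15 1.597 85.0; 8.2 1.673 84.0; 8.25 1.751 84.0; 8.3 1.827 84.0; 8.35 1.903 84.0; 8.4 1.979 85.0; 8.45 2.053 85.0; 8.5 2.128 84.0; 8.55 2.202 84.0; 8.6 2.278 85.0; 8.65 2.35 85.0; 8.7 2.426 86.0; 8.75 2.504 91.0; 8.8 2.575 96.0; 8.85 2.635 95.0; 8.9 2.682 77.0; 8.95 2.719 49.0; [2.27320056 0.99277534 0.98690529] 0.011550675793912113
stop 23.28999999999961 2.7468934156855833
pass3 11.931127681684364 0.9683448807297239 pass2 7.165920479030136
```

>>> servo_tool --targets '[{"angular": [0,0,0],"xyz": [0,0,0.5],"claw": 0},{"angular": [0,0,0],"xyz": [0,0,0.55],"claw": 0},{"angular": [0,0,0],"xyz": [0,0,0],"claw": 0},{"angular": [0,0,0],"xyz": [0,0,0],"claw": 0},{"angular": [0,0,0],"xyz": [0,0,0],"claw": 0},{"angular": [0,0,0],"xyz": [0,0,0],"claw": 0},{"angular": [0,0,0],"xyz": [0,0,0],"claw": 0},{"angular": [0,0,0],"xyz": [0,0,0],"claw": 0},{"angular": [0,0,0],"xyz": [0,0,0],"claw": 0},{"angular": [0,0,0],"xyz": [0,0,0],"claw": 0},{"angular": [0,0,0],"xyz": [0,0,0],"claw": 0},{"angular": [0,0,0],"xyz": [0,0,0],"claw": 0},{"angular": [0,0,0],"xyz": [0,0,0],"claw": 0},{"angular": [0,0,0],"xyz": [0,0,0],"claw": 0},{"angular": [0,0,0],"xyz": [0,0,0],"claw": 0},{"angular": [0,0,0],"xyz": [0,0,0],"claw": 0},{"angular": [0,0,0],"xyz": [0,0,0],"claw": 0},{"angular": [0,0,0],"xyz": [0,0,0],"claw": 0}]'

```text
t: 10.8
eef_pos: [0.4967, 0.0261, 0.0961]
ee_rot: [3.142, 0.0, 0.0]
force: [-0.2, 0.2, 0.3]
width: 0.0007
gripper_force: 0.0
```

```bash
python3 - <<'E'
from h import *
o=shots(12); pickle.dump(o,open('s4.pkl','wb'))
bg=np.load('bg.npy')
th,sc,_=tabs(o,bg)
for x in zip(o,th.round(3)-2*np.pi,sc.round(0)): print(round(x[0][0],2),x[1].round(3),x[2],end='; ')
s=monitor.get_state(); print(s['t'],s['eef_pos'],s['force'])
# last frame crop with predicted tab outlines at image reading
d=o[-1][1]; im=cv2.resize(d['color'][200:350,250:410],None,fx=4,fy=4,interpolation=cv2.INTER_CUBIC)
def px(r,a,z):
    u,v=proj(d,[C[0]+r*np.cos(a+YAW),C[1]+r*np.sin(a+YAW),z]); return (int((u-250+.5)*4),int((v-200+.5)*4))
for k in(-16,16):
    da=k/1000/.13; a=th[-1]+da; cv2.line(im,px(.121,a,.07),px(.141,a,.07),(0,0,255),1)
cv2.circle(im,px(.13,0,.092),3,(0,255,0),1); cv2.circle(im,px(.17,0,.098),3,(0,255,0),1)
pts=np.array([px(.12,a,.07) for a in np.linspace(0,6.28,90)]); cv2.polylines(im,[pts],True,(0,255,255),1)
cv2.imwrite('pics/c4.png',im)
E
```

```text
10.8 -1.16 30.0; 10.85 -1.103 30.0; 10.9 -1.049 29.0; 10.95 -0.995 29.0; 11.0 -0.941 29.0; 11.05 -0.899 27.0; 11.1 -0.872 23.0; 11.15 -0.847 18.0; 11.2 -0.826 11.0; 11.25 -3.5 11.0; 11.3 -3.499 11.0; 11.35 -3.498 11.0; 11.4 [0.49671728 0.02613374 0.09607074] [ 0.94289649 -0.20759895 -0.39503669]
```

View pics/c4.png

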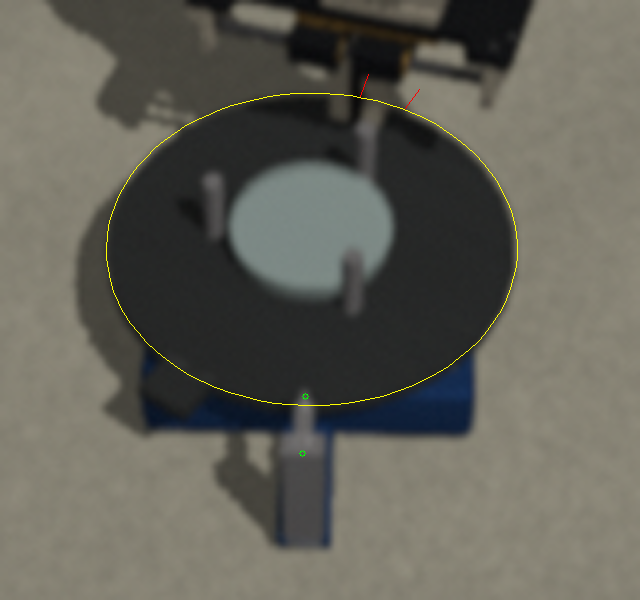

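The crop confirms the disc and pointer model: ellipse and tip overlays coincide. The tab is at the lower left with its outer edge at about (145,385)–(188,418), and the post tops are at (213,178), (352,254) and (367,128).

```bash
python3 - <<'E'
from h import *
d=pickle.load(open('s4.pkl','rb'))[-1][1]
for u,v,z,o in((145,385,.07,0),(188,418,.07,0),(213,180,.114,-np.pi/3),(352,255,.114,np.pi/3),(367,127,.114,np.pi)):
    w=ray(d,250+u/4-.4,200+v/4-.4,z)[:2]-C; a=np.arctan2(w[1],w[0])-YAW-o; print(np.hypot(*w).round(4),((a+np.pi)%(2*np.pi)-np.pi).round(3))
x=[2.2732,.99278,.98691]
def mod(x,T):
    w0,th0,i=x; b=.08*i;k=.0533/.08; s=T-4.5
    return th0+(w0+k)*(1-np.exp(-b*s))/b-k*s-4*np.pi
for T in(10.8,11.0,11.35,11.4,11.8,11.9,11.95,12): print(T,mod(x,T).round(3))
E
```

```text
0.1401 -0.682
0.1446 -0.452
0.0562 -0.597
0.0554 -0.601
0.0576 -0.581
10.8 -1.181
11.0 -0.959
11.35 -0.585
11.4 -0.533
11.8 -0.128
11.9 -0.03
11.95 0.018
12 0.066
```

```bash
python3 -c "
from h import *
grab('scene'); print(monitor.get_state()['t'])"
```

```text
11.45
```

>>> servo_tool --targets '[{"angular": [0,0,0],"xyz": [0,0,0],"claw": 0},{"angular": [0,0,0],"xyz": [0,0,0],"claw": 0},{"angular": [0,0,0],"xyz": [0,0,0],"claw": 0},{"angular": [0,0,0],"xyz": [0,0,0],"claw": 0},{"angular": [0,0,0],"xyz": [0,0,0.8],"claw": 0},{"angular": [0,0,0],"xyz": [0,0,0],"claw": 0},{"angular": [0,0,0],"xyz": [0,0,0],"claw": 0}]'

```text
t: 12.15
eef_pos: [0.4976, 0.026, 0.0919]
ee_rot: [3.141, -0.003, 0.002]
force: [-15.9, 0.9, 46.7]
width: 0.0005
gripper_force: 23.6
```

```bash
python3 - <<'E'
from h import *
o=shots(4); s=monitor.get_state(); print(s['t'],s['eef_pos'],s['force'])
print('motion',cv2.absdiff(o[0][1]['color'],o[-1][1]['color'])[200:330,260:400].max())
d=o[-1][1]; im=cv2.resize(d['color'][200:350,250:410],None,fx=4,fy=4,interpolation=cv2.INTER_CUBIC)
def px(r,a,z):
    u,v=proj(d,[C[0]+r*np.cos(a+YAW),C[1]+r*np.sin(a+YAW),z]); return (int((u-250+.5)*4),int((v-200+.5)*4))
for k in(-1,1): a=np.arctan2(.016*k,.13); cv2.line(im,px(.125,a,.07),px(.143,a,.07),(0,0,255),1)
for a in(1,3,5): cv2.circle(im,px(.056,a*np.pi/3,.115),4,(0,255,0),1)
cv2.imwrite('pics/c5.png',im)
E
```

```text
12.35 [0.49762926 0.02599331 0.09195866] [-16.3293668    0.12207584  46.55194936]
motion 10
```

View pics/c5.png

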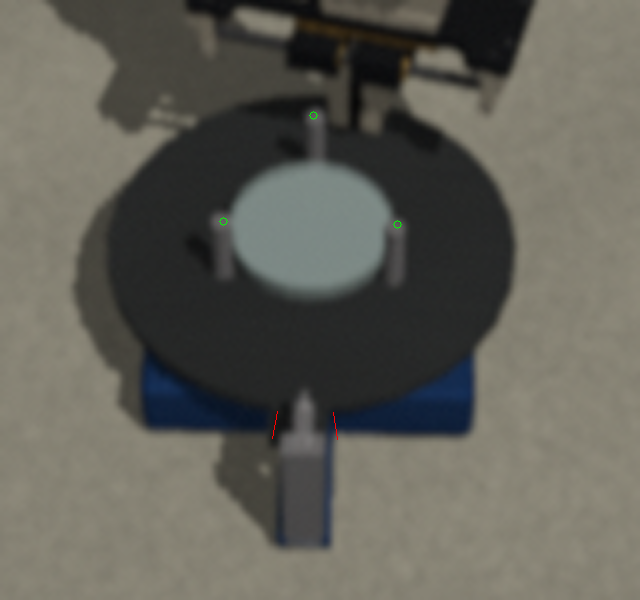

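The disc is stopped. The post tops at (223,215), (397,225) and (316,112) sit on the zero-angle markers, and the tab is under the pointer. I'll ease the 47 N press a little and keep holding.

>>> servo_tool --targets '[{"angular": [0,0,0],"xyz": [0,0,-0.1],"claw": 0},{"angular": [0,0,0],"xyz": [0,0,-0.1],"claw": 0},{"angular": [0,0,0],"xyz": [0,0,0],"claw": 0}]'

```text
t: 12.65
eef_pos: [0.4976, 0.0262, 0.0921]
ee_rot: [-3.141, -0.003, 0.001]
force: [-8.0, 0.2, 24.6]
width: 0.0005
gripper_force: 12.3
```

```bash
python3 - <<'E'
from h import *
o=shots(2); s=monitor.get_state(); print(s['t'],s['eef_pos'],s['force'])
d=o[-1][1]; cv2.imwrite('pics/c6.png',cv2.resize(d['color'][200:350,250:410],None,fx=4,fy=4,interpolation=cv2.INTER_CUBIC))
a=cv2.imread('pics/c5.png')[180:300,190:430].astype(np.float32); b=cv2.imread('pics/c6.png')[180:300,190:430].astype(np.float32)
print(np.abs(a-b).mean(), cv2.phaseCorrelate(a[...,1].copy(),b[...,1].copy()))
if -40<s['force'][2]<40 and s['force'][2]>8 and np.abs(a-b).mean()<4: print(order.job_done())
E
```

```text
12.75 [0.49755647 0.02617306 0.09211269] [-8.13073519 -0.10444171 24.77747776]
0.79287034 ((0.15577591904498433, 0.10996924117657869), 0.4505137191878425)
the job is handed in; nothing more can be done
None
```

I flicked the turntable by a post, let the tab run freely past the pointer twice, then braked it on the third pass with the tab under the pointer's tip. I handed the job in at 12.75 s with the fingertip still pressing at about 25 N; the press peaked near 47 N before I eased it, and the judge's verdict wasn't shown.

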